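Stand up the hold-down arm and hold it balanced over its cradle

TASK

The blue hold-down arm of the edge-banding machine lies flat on the bench. Stand it up on its long straight thin edge on the bench (lug upward) and let go so that it stands by itself; then take it from above at its balance point, lift it, and hold it still, level and upright about 3 cm above the plywood cradle, centred over the cradle and in line with its two slots, steel end over the red yoke. Finish while still holding it there, ready to be lowered: do not put it down, and leave the other things on the bench where they are.

Things in the scene. Friction and masses are not known exactly. Their poses are not given: they have to be found in the camera images.
- holddown: Blue cast arm, 26 mm thick (z), 0.4-0.65 kg, lying flat at first. Bar x -110..110, y 0..45 mm; heavy steel boss, 60 mm diameter, at x 80, y 30, just as thick; lug x -80..-35, up to y 80. Origin: middle of the straight foot edge (y = 0), on the face that is underneath at first (z = 0). x along the bar to the boss, y from foot edge to lug (up when it stands), z up while it lies.
- balance (a point): Centre of mass (balance point) of the arm, inside the blue bar between lug and boss: 32 mm from the bar's middle towards the steel boss (which begins 50 mm from the middle), 29 mm from the foot edge, mid-thickness. Axes as holddown.
- foot (a point): Middle of the bar's length (x = 0) on the foot edge of the hold-down arm, mid-thickness; 0 mm above the bench when it stands. Axes as holddown.
- boss (a point): Centre of the hold-down arm's steel boss, mid-thickness: 80 mm from the bar's middle, 30 mm from the foot edge.
- cradle: Plywood cradle fixed to the bench: base 230 x 100 x 12 mm, two yokes (30 mm along x, 90 along y, tops 60 mm above the bench) at x = +70 (red) and x = -70 mm (bare wood). Each has a slot 38 mm wide, open at the top, floor 25 mm above the bench; both slots lie in line along x. Origin: centre of the underside; x along the slots towards the red yoke, z up.
- cradle_top (a point): Point midway between the two yokes on the line of the slots, at the height of the yoke tops (60 mm above the bench). Axes as cradle.
- red_yoke (a point): Middle of the red yoke's slot, at the height of the yoke top.
- driver: Bystander: screwdriver lying on the bench, low. Leave alone. Its axis x runs along it, handle to -x.
- band: Bystander: roll of edge-band, ring 110 mm across, 22 mm high, lying flat. Leave alone. Origin: centre of underside.
- glue: Bystander: orange glue bottle, 60 mm diameter, 160 mm tall, standing. Leave alone. Origin: centre of underside.
- offcut: Bystander: white board offcut 140 x 70 x 18 mm lying flat. Leave alone. Origin: centre of underside.

How it is judged:
On the way:
1. the hold-down arm stands by itself on its foot edge on the bench, lug up, let go (angle between holddown's own y axis and vertical below 0.1 rad and height (world z) of foot between -0.006 and 0.006 m and contact force between holddown and the arm below 0.2 N and contact force between holddown and the fingers below 0.2 N and contact force between holddown and cradle below 0.2 N and linear speed of holddown below 0.02 m/s), for 0.3 s.
At the end, for the whole second after the job is handed in: Fingers hold the arm within 20 mm of its balance point along the bar; clear of the cradle; level within 5 deg, lug up within 5.7; foot edge 12 to 55 mm above the yokes; centred within 18 mm along, 12 mm across, 7 deg of the slots; steel end at the red yoke; still for 1 s (contact force between holddown and the fingers above 1 N and contact force between holddown and cradle below 0.1 N and x of the grasp point in the frame of holddown between 0.012 and 0.052 m and angle between holddown's own x axis and vertical between 1.4838 and 1.6578 rad and angle between holddown's own y axis and vertical below 0.1 rad and z of foot in the frame of cradle_top between 0.012 and 0.055 m and x of foot in the frame of cradle_top between -0.018 and 0.018 m and y of foot in the frame of cradle_top between -0.012 and 0.012 m and angle between the x axis of holddown and the x axis of cradle, either way round below 0.12 rad and horizontal distance between boss and red_yoke below 0.04 m and linear speed of holddown below 0.02 m/s and angular speed of holddown below 0.15 rad/s); the arm keeps its last pose, push and grip.
It fails at once if the screwdriver is disturbed (moved more than 25 mm) (distance of driver from where it was at the start of the episode above 0.025 m).
It fails at once if the roll of edge-band is disturbed (moved more than 25 mm) (distance of band from where it was at the start of the episode above 0.025 m).
It fails at once if the glue bottle is disturbed (moved more than 25 mm) (distance of glue from where it was at the start of the episode above 0.025 m).
It fails at once if the board offcut is disturbed (moved more than 25 mm) (distance of offcut from where it was at the start of the episode above 0.025 m).
It also fails if it takes over 64 s, if anything falls off the work surface, if the arm or the gripper's body presses on something with over 40 N, if the wrist force passes 120 N, or if a joint passes its speed limit or range.

ROBOT

A 6-joint arm with a two-finger parallel gripper is mounted at the origin on the work surface. World frame = base frame: x ahead of the robot, y to its left, z up, the work surface at z = 0. Lengths are in m, angles in rad, forces in N, time in s.
With the tool pointing down it reaches from about 0.35 to 0.975 m from the base axis. Payload 4.9 kg.
Tool frame: the origin (TCP) lies at the very end of the fingers, on their centre line; the grasp point (between the pads) lies 19 mm behind it (ctrl.grip_point_offset is the distance from the TCP to the grasp point, in m); z points along the fingers, y is the line along which they close (so a half turn about z gives the same grasp; the last joint's range is limited). The gripper opens to 85 mm and grips with 20 to 120 N. Pads are 22 mm wide; open, the fingers measure 114 mm over their backs; the gripper's body (76 mm by 85 mm) begins 54 mm behind the grasp point. The pads swing forward as they close: fully open they stand 13 mm farther back than shut.
Start: joints at [1.025, 0.053, 1.613, -0, 1.476, -0.119], TCP at [0.259, 0.569, 0.231] pointing down, gripper open.
Joint ranges: [-3.01, 3.01], [-1.01, 2.22], [0.06, 2.58], [-1.02, 4.17], [0.09, 2.62], [-3.14, 3.14]. Speed limits (rad/s): [2.57, 2.57, 3.14, 3.14, 3.14, 3.14].

INTERFACE

Orientations are given as a rotation vector (axis times angle).
In Python, from station import ctrl gives the robot as it stands.
- The arm moves only by the tool send_rows, never from a script. Its argument "rows" is a list of rows, each a list of 3 entries, a list of its own where there are three numbers: the finger opening in cm, from 0 to 8.54, then the shift along the tool's x, y, z in cm, then the turn about the tool's z in degrees. A call has 1 to 10 rows; each row shifts and turns the commanded pose from where the row before left it, along the tool's axes as they then stand; what a row does not reach is not made up. A row lasts 1/8 s, in which the tool goes at most 62.5 mm and 10.7 degrees, less where a joint would pass 70% of its speed; a pose out of reach is approached as far as the arm can. A call with a gripper value outside its range is refused whole. The fingers move at their own pace and stop on an object; "newtons" is the grip in N (left out, the last holds). Time passes only in rows, so rows that do not move let the fingers close. It gives the time, the measured TCP pose, the force, the opening and the grip force at its end, in the units of the state.
- ctrl.get_obs(): the state, without advancing time (a new reading comes with each control period).
- ctrl.get_image(name): name is "scene" or "top" or "wrist"; returns a dict with "frame" (420x560x3 uint8, red, green, blue), "range_z" (420x560 float32, m along the optical axis (not along the pixel's ray), 0 where there is no reading), "fx", "fy", "cx", "cy" (pixels), "cam_to_world" (4x4, takes a point from camera to world coordinates). Camera axes: x right, y down, z forward; pixel columns grow to the right and rows downward; lengths in m; the calibration is good to about 2 mm. A picture is of the moment at which its call begins.
- ctrl.finish_job(): hands the job in; it is judged then, once.
The state is a dict: "t": time; "q": joint angles; "dq": joint speeds; "effort": joint torques, N m; "tool_pos": TCP position; "tool_rot": TCP orientation; "contact_force": force on the tool from outside, world axes, zero at the start; "wrist_torque": the same for the moment, N m; "opening": finger opening in m; "grip_force": force on a finger pad.
Only numpy, scipy, OpenCV 4.12 (cv2) and the standard library are available. Lean on these libraries where they do the work, as an engineer would, in place of code of your own. Each camera call takes 0.05 s, during which the arm holds its last target. There are 200 camera calls.

## Working session

There is one attempt and no reset: what is moved stays moved. The work goes in short steps, Python scripts to look and compute and a tool call to move; the robot and the scene stay as the last step left them, time stands still between calls to the robot, and variables do not carry over. Pictures are saved under pics/ and viewed, at most 10 in all, crops included, and the job is handed in when it is done.

Besides the shell and the picture viewer there is one more tool, called after ">>>" by a JSON object that holds its "op" and its "data", one argument or row to a line. send_rows: Moves the arm, as the interface text tells. Its arguments: {"type":"object","properties":{"rows":{"type":"array","items":{"type":"array"}},"newtons":{"type":"number"}},"required":["rows"]}

```bash
mkdir -p pics; ls; cat > h.py <<'E'
import numpy as np, cv2
from station import ctrl
def cloud(im):
    z=im["range_z"]; v,u=np.mgrid[0:z.shape[0],0:z.shape[1]]
    p=np.stack([(u-im["cx"])/im["fx"]*z,(v-im["cy"])/im["fy"]*z,z],-1)
    T=np.array(im["cam_to_world"]); w=p@T[:3,:3].T+T[:3,3]; w[z==0]=np.nan
    return w
def save(im,n): cv2.imwrite("pics/"+n,im["frame"][:,:,::-1])
E
python3 - <<'E'
from h import *
print(ctrl.get_obs())
for n in("top","scene"):
    im=ctrl.get_image(n); save(im,n+"0.png"); np.savez(n+"0.npz",**im)
    print(np.round(im["cam_to_world"],3),im["fx"])
E
```

```text
pics
{'t': 0.0, 'q': array([ 1.02496096e+00,  5.33923123e-02,  1.61430738e+00,  1.20717168e-05,
        1.47598391e+00, -1.18989695e-01]), 'dq': array([-3.33312241e-04,  1.76825777e-03, -2.49083941e-03,  3.48079733e-05,
       -4.02097392e-03, -1.04916824e-03]), 'effort': array([ 9.44128733e-04, -3.93686306e+01, -3.70179141e+01,  1.20095306e-04,
        7.04934428e-03, -1.90685569e-05]), 'tool_pos': array([0.25841528, 0.56838952, 0.23003304]), 'tool_rot': array([-0.66526367, -3.06963531,  0.00309782]), 'contact_force': array([-0.60410706, -0.43464519,  0.25489212]), 'wrist_torque': array([ 0.01875112, -0.00051389,  0.02730792]), 'grip_force': 0.0, 'opening': 0.0853070762885094}
[[ 7.000e-03 -9.930e-01  1.170e-01  4.040e-01]
 [-1.000e+00 -7.000e-03  1.000e-03  1.300e-02]
 [-0.000e+00 -1.170e-01 -9.930e-01  1.499e+00]
 [ 0.000e+00  0.000e+00  0.000e+00  1.000e+00]] 519.3231986323757
[[ 0.16   0.802 -0.575  1.418]
 [ 0.987 -0.139  0.081 -0.124]
 [-0.015 -0.581 -0.814  1.238]
 [ 0.     0.     0.     1.   ]] 446.5909855131098
```

View pics/top0.png

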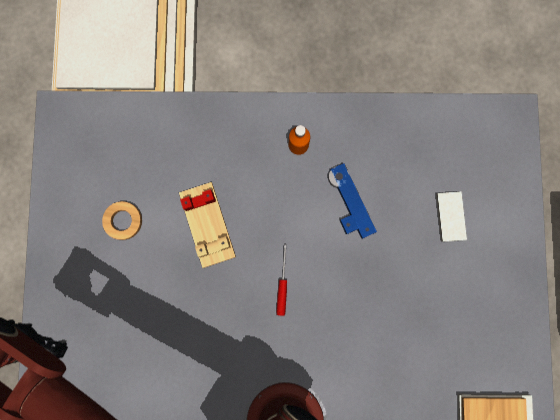

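View pics/scene0.png

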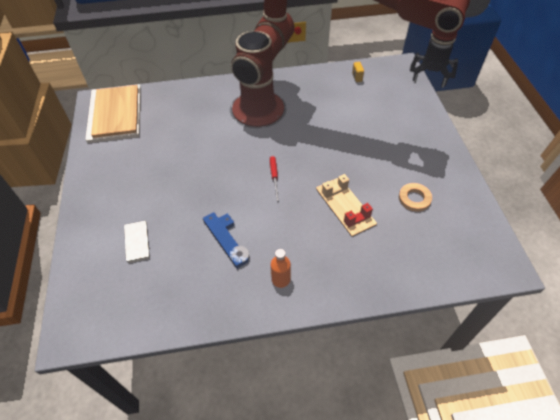

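The top view shows the hold-down at about (352,203), with the boss at (338,176), the lug at (350,228) and the foot edge on the right. The cradle is at (207,223) with its red yoke at (198,199). The glue stands at (300,138) and the driver runs from (285,245) to (282,312). The plan is to pinch the lug across its x sides, pivot the arm upright about the foot edge, release, and regrasp at the balance point.

```bash
cat > m.py <<'E'
from h import *
def bluemask(f):
    f=f.astype(int); return (f[...,2]>f[...,0]+50)&(f[...,2]>f[...,1]+35)
def rect(pts):
    r=cv2.minAreaRect((pts[:,:2]*1000).astype(np.float32)); return r
E
python3 - <<'E'
from m import *
for n in("top","scene"):
    im=dict(np.load(n+"0.npz")); w=cloud(im); f=im["frame"].astype(int)
    b=bluemask(f)
    x,y=w[...,0],w[...,1]; z=w[...,2]
    hi=(z>0.015)&(z<0.035)
    p=w[b]; c=np.nanmedian(p,0); print(n,"blue",b.sum(),c)
    near=(np.hypot(x-c[0],y-c[1])<0.16)
    P=w[near&hi]; print("arm",len(P),np.median(P[:,2]),rect(P))
    np.save(n+"arm.npy",P)
    r=(f[...,0]>120)&(f[...,1]<60)&(f[...,2]<60)
    R=w[r&(z>0.045)&(z<0.07)&(y>0.05)]; print("red",len(R),R.mean(0),rect(R))
    cr=R.mean(0); d=np.hypot(x-cr[0],y-cr[1])
    Q=w[(d<0.25)&(z>0.05)&(z<0.07)&(x<0.75)]; print("yokes",len(Q),np.median(Q[:,2]),rect(Q))
    Q=w[(d<0.25)&(z>0.006)&(z<0.018)&(y<cr[1]+.1)&(y>cr[1]-.12)]; print("base",len(Q),np.median(Q[:,2]),rect(Q))
    bench=w[(d<.4)&(abs(z)<.01)]; print("bench",np.median(bench[:,2]))
    # blue rect corners
    print("bluerect",rect(w[b&hi]))
E
```

```text
top blue 1269 [ 0.59574355 -0.18742879  0.02615694]
arm 1481 0.026115804341670268 ((612.7723999023438, -173.4552459716797), (220.41299438476562, 80.41228485107422), 24.552248001098633)
red 180 [0.61321547 0.25253862 0.0600587 ] ((614.3717041015625, 252.56935119628906), (30.16216278076172, 87.94820404052734), 18.58092498779297)
yokes 432 0.06021523927953254 ((548.1738891601562, 230.7154083251953), (170.4800567626953, 91.38955688476562), 18.78867530822754)
base 2270 0.011386215301607105 ((612.1602172851562, 242.64529418945312), (494.0755615234375, 219.31781005859375), 0.10064049065113068)
bench 0.0004381428667652454
bluerect ((611.788818359375, -173.60031127929688), (218.5416259765625, 79.22451782226562), 24.628999710083008)
scene blue 5606 [-0.78824116  1.85085871 -0.44295841]
arm 0 nan ((0.0, 0.0), (0.0, 0.0), 0.0)
red 14 [0.62791236 0.24341112 0.05531507] ((623.6392211914062, 248.2368927001953), (17.54875373840332, 82.91807556152344), 16.06781578063965)
yokes 316 0.05904329293354649 ((548.98095703125, 225.79034423828125), (176.03330993652344, 92.73892974853516), 18.907808303833008)
base 1145 0.01173822437430716 ((635.0204467773438, 236.38775634765625), (209.34075927734375, 470.2311096191406), 89.68795013427734)
bench 0.00037319205283026236
bluerect ((612.3450927734375, -177.96612548828125), (219.35781860351562, 79.30714416503906), 24.84613800048828)
  return _methods._mean(a, axis=axis, dtype=dtype,
  ret = ret.dtype.type(ret / rcount)
```

```bash
cat > plan.py <<'E'
from h import *
from scipy.spatial.transform import Rotation as Ro
def plan(t,ang):
    """t: target TCP m, ang: wanted world angle (deg) of tool y axis (mod 180)"""
    o=ctrl.get_obs(); R=Ro.from_rotvec(o["tool_rot"]).as_matrix()
    d=R.T@(np.array(t)-o["tool_pos"])*100
    y=np.degrees(np.arctan2(R[1,1],R[0,1])); turn=-((ang-y+90)%180-90)
    print("t",o["t"],"pos",np.round(o["tool_pos"],4),"yang",round(y,1),"shift cm",np.round(d,2),"turn",round(turn,1),"tilt",np.round(R[:,2],3))
    print("q",np.round(o["q"],2),"F",np.round(o["contact_force"],1),"open",o["opening"],"grip",o["grip_force"])
E
python3 -c "
from plan import *
plan([.5477,-.1712,.15],24.6); print(ctrl.grip_point_offset)"
```

```text
t 0.1 pos [0.2584 0.5684 0.2302] yang 65.5 shift cm [-56.95 -55.34   8.11] turn 40.9 tilt [-0.001 -0.002 -1.   ]
q [ 1.03  0.05  1.61  0.    1.48 -0.12] F [-0.2 -0.2 -0.3] open 0.08516804811228981 grip 0.0
0.0187
```

>>> {"op": "send_rows", "data": {
  "rows": [
    [8.5,[-3.5,-3.4,0],0],
    [8.5,[-3.5,-3.4,0],0],
    [8.5,[-3.5,-3.4,0],0],
    [8.5,[-3.5,-3.4,0],0],
    [8.5,[-3.5,-3.4,0],0],
    [8.5,[-3.5,-3.4,0],0],
    [8.5,[-3.5,-3.4,0],0],
    [8.5,[-3.5,-3.4,0],0],
    [8.5,[-3.5,-3.4,0],0],
    [8.5,[-3.5,-3.4,0],0]
  ],
  "newtons": 20
}}

```text
t: 1.35
tool_pos: [0.4366, 0.113, 0.2309]
tool_rot: [-0.665, -3.07, -0.0]
contact_force: [1.4, 0.4, 0.0]
opening: 0.0852
grip_force: 0.0
```

>>> {"op": "send_rows", "data": {
  "rows": [
    [8.5,[-3.5,-3.4,0],0],
    [8.5,[-3.5,-3.4,0],0],
    [8.5,[-3.5,-3.4,0],0],
    [8.5,[-3.5,-3.4,0],0],
    [8.5,[-3.5,-3.4,1],0],
    [8.5,[-3.5,-3.4,1],0],
    [8.5,[0,0,1.5],10],
    [8.5,[0,0,1.5],10],
    [8.5,[0,0,1.5],10],
    [8.5,[0,0,1],10]
  ]
}}

```text
t: 2.6
tool_pos: [0.5425, -0.1579, 0.1547]
tool_rot: [-1.682, -2.651, 0.0]
contact_force: [1.2, -0.4, -0.3]
opening: 0.0852
grip_force: 0.0
```

```bash
python3 -c "
from plan import *
plan([.5477,-.1712,.08],24.6)
im=ctrl.get_image('wrist'); save(im,'w1.png'); np.savez('w1.npz',**im)
from m import *
w=cloud(im); b=bluemask(im['frame']); z=w[...,2]; P=w[b&(z>.02)&(z<.032)]; print(len(P),np.median(P[:,2]),rect(P), cv2.boxPoints(rect(P)))"
```

```text
t 2.6 pos [ 0.5425 -0.1579  0.1547] yang 25.2 shift cm [-1.44 -0.09  7.47] turn 0.6 tilt [-0.002  0.001 -1.   ]
q [-0.41 -0.03  1.83  0.    1.35 -0.85] F [ 1.2 -0.4 -0.3] open 0.08515258942380546 grip 0.0
5014 0.025020724112929354 ((612.156494140625, -174.8127899169922), (218.3800048828125, 78.17144012451172), 24.912853240966797) [[ 496.66226 -185.35913]
 [ 529.59106 -256.25668]
 [ 727.65076 -164.26645]
 [ 694.7219   -93.3689 ]]
```

View pics/w1.png

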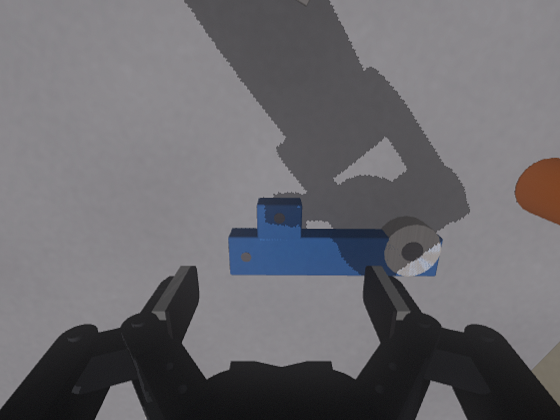

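The wrist view confirms the pose: boss at (412,250), lug at (280,215). It also matches the 24.6–24.9° from the top view. I'll move onto the lug.

>>> {"op": "send_rows", "data": {
  "rows": [
    [8.5,[-1.4,-0.1,3],0.5],
    [8.5,[0,0,4],0],
    [8.5,[0,0,3],0],
    [8.5,[0,0,2.5],0],
    [8.5,[0,0,1.5],0],
    [8.5,[0,0,0.6],0],
    [8.5,[0,0,0],0]
  ]
}}

```text
t: 3.52
tool_pos: [0.5487, -0.1713, 0.0106]
tool_rot: [1.686, 2.65, 0.0]
contact_force: [-0.2, 0.3, -0.3]
opening: 0.0852
grip_force: 0.0
```

```bash
python3 -c "
from plan import *
plan([.5477,-.1712,.003],24.6)"
```

```text
t 3.525 pos [ 0.5487 -0.1713  0.0106] yang 25.1 shift cm [ 0.05 -0.09  0.76] turn 0.5 tilt [ 0. -0. -1.]
q [-0.43  0.17  1.88 -0.    1.09 -0.87] F [-0.2  0.3 -0.3] open 0.0851984026362118 grip 0.0
```

>>> {"op": "send_rows", "data": {
  "rows": [
    [5.4,[0.05,-0.1,0],0.5],
    [5.4,[0,0,0],0],
    [5.4,[0,0,0.3],0],
    [5.4,[0,0,0.4],0],
    [3.5,[0,0,0],0],
    [3.5,[0,0,0],0],
    [3.5,[0,0,0],0],
    [3.5,[0,0,0],0]
  ],
  "newtons": 20
}}

```text
t: 4.53
tool_pos: [0.5468, -0.1709, 0.0028]
tool_rot: [-1.698, -2.642, 0.0]
contact_force: [-0.5, -0.3, -3.8]
opening: 0.0449
grip_force: 21.3
```

```bash
python3 -c "
from plan import *
plan([.5477,-.1712,.003],24.6)
im=ctrl.get_image('wrist'); save(im,'w2.png')"
```

```text
t 4.525 pos [ 0.5468 -0.1709  0.0028] yang 24.6 shift cm [-0.07  0.07 -0.02] turn -0.0 tilt [-0.001  0.001 -1.   ]
q [-0.43  0.18  1.88 -0.    1.08 -0.86] F [-0.5 -0.3 -3.8] open 0.04486458042550707 grip 21.323269307613373
```

View pics/w2.png

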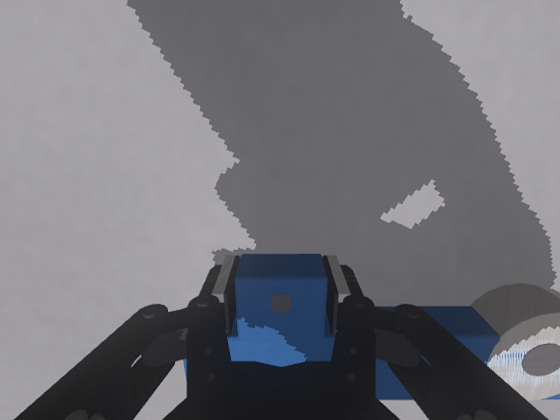

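>>> {"op": "send_rows", "data": {
  "rows": [
    [3.5,[-0.18,0,-0.6],0],
    [3.5,[-0.19,0,-0.59],0],
    [3.5,[-0.28,0,-0.56],0],
    [3.5,[-0.29,0,-0.55],0],
    [3.5,[-0.37,0,-0.5],0],
    [3.5,[-0.38,0,-0.5],0],
    [3.5,[0,0,0],0]
  ]
}}

```text
t: 5.45
tool_pos: [0.555, -0.1871, 0.0371]
tool_rot: [1.698, 2.641, 0.0]
contact_force: [-0.1, -0.6, -4.7]
opening: 0.0448
grip_force: 26.0
```

```bash
cat > tilt.py <<'E'
from m import *
from plan import plan
import sys
plan([.5477,-.1712,.003],24.6)
ex=np.array([np.cos(np.radians(24.6)),np.sin(np.radians(24.6)),0]); ey=np.array([-ex[1],ex[0],0]); O=np.array([.6291,-.2109,0])
for n in ("top","wrist"):
    im=ctrl.get_image(n); w=cloud(im); P=w[bluemask(im["frame"])&(w[...,2]>.004)]; P=P[~np.isnan(P[:,0])]-O
    L=np.c_[P@ex,P@ey,P[:,2]]*1000; L=L[(abs(L[:,0])<140)&(abs(L[:,1])<140)&(L[:,2]<120)]
    print(n,len(L))
    for a in range(-110,110,20):
        S=L[(L[:,0]>a)&(L[:,0]<a+20)]
        if len(S)>15: print(a,len(S),"y",np.percentile(S[:,1],[2,50,98]).round(),"z",np.percentile(S[:,2],[2,50,98]).round(), "slope",np.degrees(np.arctan(np.polyfit(S[:,1],S[:,2],1)[0])).round(0))
    save(im,sys.argv[1]+n+".png")
E
python3 tilt.py a
```

```text
t 5.45 pos [ 0.555  -0.1871  0.0371] yang 24.5 shift cm [ 1.75 -0.01  3.41] turn -0.1 tilt [ 0.001 -0.001 -1.   ]
q [-0.45  0.16  1.85 -0.    1.14 -0.88] F [-0.1 -0.6 -4.7] open 0.04475318860278832 grip 25.969341695308685
top 199
-110 21 y [14. 23. 27.] z [44. 57. 61.] slope 19.0
30 52 y [-15.  -5.  23.] z [48. 54. 59.] slope 6.0
50 39 y [-15.  -6.  12.] z [48. 52. 56.] slope 9.0
90 71 y [-15.   1.  25.] z [45. 51. 59.] slope 6.0
wrist 4612
-90 1113 y [ 7. 22. 46.] z [54. 56. 58.] slope 6.0
-70 1985 y [ 4. 24. 55.] z [53. 56. 59.] slope 6.0
-50 1245 y [ 6. 24. 57.] z [53. 55. 59.] slope 6.0
-30 17 y [11. 16. 22.] z [53. 54. 55.] slope 5.0
50 95 y [ 8. 13. 18.] z [51. 52. 53.] slope 7.0
90 149 y [-16. -13.  -7.] z [47. 48. 49.] slope 8.0
```

The arm was lifted bodily, with only 6° of tilt. Pad torsion at 20 N is holding it. I'll raise it a little and loosen the fingers gently so it pivots by its own weight.

>>> {"op": "send_rows", "data": {
  "rows": [
    [3.5,[0,0,-2.5],0],
    [3.5,[0,0,0],0],
    [4.3,[0,0,0],0],
    [4.4,[0,0,0],0]
  ]
}}

```text
t: 6.05
tool_pos: [0.5535, -0.1861, 0.06]
tool_rot: [-1.697, -2.641, 0.0]
contact_force: [0.7, -0.5, -5.8]
opening: 0.0447
grip_force: 33.3
```

```bash
python3 tilt.py b
```

```text
t 6.05 pos [ 0.5535 -0.1861  0.06  ] yang 24.6 shift cm [1.58 0.1  5.7 ] turn -0.0 tilt [-0.002  0.001 -1.   ]
q [-0.45  0.12  1.84 -0.    1.18 -0.88] F [ 0.7 -0.5 -5.8] open 0.044677002868724794 grip 33.268206955399364
top 122
-110 22 y [14. 23. 27.] z [69. 75. 79.] slope 20.0
30 25 y [-12.  -5.   6.] z [58. 64. 69.] slope 16.0
50 46 y [-13.  -2.  22.] z [56. 62. 70.] slope 21.0
90 21 y [-12.  -4.   7.] z [52. 60. 67.] slope 22.0
wrist 4499
-90 1251 y [-1. 18. 41.] z [69. 74. 79.] slope 13.0
-70 1860 y [-6. 18. 54.] z [67. 73. 82.] slope 14.0
-50 1180 y [-4. 16. 55.] z [66. 72. 81.] slope 14.0
-30 37 y [-3.  9. 18.] z [66. 69. 72.] slope 15.0
90 160 y [-13.  -8.  11.] z [57. 59. 63.] slope 13.0
```

>>> {"op": "send_rows", "data": {
  "rows": [
    [4.4,[0,0,-3],0],
    [4.4,[0,0,0],0],
    [4.4,[0,0,1],0],
    [4.4,[0,0,1],0],
    [4.4,[0,0,1],0],
    [4.4,[0,0,0],0],
    [4.4,[0,0,-3],0],
    [4.4,[0,0,0],0]
  ]
}}

```text
t: 7.15
tool_pos: [0.5569, -0.1877, 0.0945]
tool_rot: [1.695, 2.637, 0.002]
contact_force: [0.4, 0.2, -5.2]
opening: 0.045
grip_force: 35.6
```

```bash
python3 tilt.py c
```

```text
t 7.15 pos [ 0.5569 -0.1877  0.0945] yang 24.5 shift cm [ 1.94 -0.2   9.14] turn -0.1 tilt [ 0.007 -0.003 -1.   ]
q [-0.45  0.08  1.82  0.    1.23 -0.88] F [ 0.4  0.2 -5.2] open 0.044975159107881135 grip 35.63660558193078
top 91
-110 24 y [ 9. 20. 26.] z [ 95. 110. 115.] slope 34.0
30 21 y [-14.  -8.   4.] z [ 90.  96. 100.] slope 15.0
50 24 y [-13.  -7.   7.] z [ 90.  97. 102.] slope 17.0
90 19 y [-14. -10.  17.] z [ 89.  92. 101.] slope 17.0
wrist 5802
-90 1139 y [-6. 14. 36.] z [ 99. 105. 111.] slope 15.0
-70 1660 y [-13.  13.  39.] z [ 96. 103. 111.] slope 16.0
-50 889 y [-11.   4.  34.] z [ 95. 100. 108.] slope 16.0
-30 53 y [-11.  -7.  18.] z [ 94.  96. 103.] slope 16.0
50 595 y [-11.   5.  20.] z [90. 95. 99.] slope 16.0
70 572 y [-13.  -3.  24.] z [ 88.  92. 100.] slope 16.0
90 889 y [-13.   4.  24.] z [88. 92. 98.] slope 16.0
```

>>> {"op": "send_rows", "data": {
  "rows": [
    [4.4,[0,0,1],0],
    [4.4,[0,0,1],0],
    [4.45,[0,0,0],0],
    [4.5,[0,0,0],0]
  ]
}}

```text
t: 7.75
tool_pos: [0.5543, -0.1865, 0.0709]
tool_rot: [-1.698, -2.643, 0.0]
contact_force: [-0.5, -0.6, -5.5]
opening: 0.0453
grip_force: 23.3
```

>>> {"op": "send_rows", "data": {
  "rows": [
    [4.53,[0,0,0],0]
  ]
}}

```text
t: 7.88
tool_pos: [0.5549, -0.1869, 0.0719]
tool_rot: [1.698, 2.642, 0.0]
contact_force: [0.7, 0.2, -6.2]
opening: 0.0451
grip_force: 25.8
```

```bash
python3 tilt.py d
```

```text
t 7.875 pos [ 0.5549 -0.1869  0.0719] yang 24.5 shift cm [ 1.73 -0.01  6.89] turn -0.1 tilt [ 0.001 -0.001 -1.   ]
q [-0.45  0.11  1.83 -0.    1.2  -0.88] F [ 0.7  0.2 -6.2] open 0.04512959718441373 grip 25.79514215234667
top 144
-110 30 y [ 8. 19. 29.] z [65. 75. 83.] slope 35.0
50 22 y [-3.  4. 14.] z [36. 44. 52.] slope 39.0
70 29 y [-1.  6. 21.] z [34. 42. 56.] slope 40.0
90 58 y [ 0. 15. 35.] z [35. 48. 59.] slope 35.0
wrist 1449
-110 297 y [34. 40. 44.] z [58. 63. 70.] slope -47.0
-90 495 y [ 1. 26. 70.] z [49. 70. 85.] slope 25.0
-70 410 y [ 2. 19. 34.] z [47. 63. 77.] slope 42.0
-50 199 y [ 2. 12. 26.] z [44. 53. 67.] slope 43.0
90 22 y [ 8. 38. 51.] z [31. 50. 53.] slope 17.0
```

Loosening works: the tilt is now about 42°. I'll loosen a little more.

>>> {"op": "send_rows", "data": {
  "rows": [
    [4.53,[0,0,0],0],
    [4.55,[0,0,0],0]
  ]
}}

```text
t: 8.22
tool_pos: [0.5545, -0.1866, 0.0715]
tool_rot: [1.698, 2.643, 0.0]
contact_force: [-0.4, -0.6, -6.1]
opening: 0.0458
grip_force: 24.3
```

```bash
python3 tilt.py e
```

```text
t 8.225 pos [ 0.5545 -0.1866  0.0715] yang 24.5 shift cm [1.68 0.02 6.85] turn -0.1 tilt [ 0. -0. -1.]
q [-0.45  0.11  1.83  0.    1.2  -0.88] F [-0.4 -0.6 -6.1] open 0.04575108338209421 grip 24.300664861220866
top 47
-110 27 y [ 5. 17. 28.] z [47. 62. 74.] slope 47.0
wrist 1220
-110 342 y [34. 42. 47.] z [57. 62. 70.] slope -45.0
-90 373 y [ 5. 29. 71.] z [47. 69. 85.] slope 27.0
-70 254 y [ 6. 20. 32.] z [44. 59. 71.] slope 46.0
-50 113 y [ 6. 14. 27.] z [41. 49. 64.] slope 47.0
70 21 y [11. 14. 17.] z [27. 30. 32.] slope 42.0
90 81 y [13. 26. 54.] z [28. 38. 50.] slope 14.0
```

>>> {"op": "send_rows", "data": {
  "rows": [
    [4.56,[0,0,0],0],
    [4.58,[0,0,0],0],
    [4.6,[0,0,0],0]
  ]
}}

```text
t: 8.7
tool_pos: [0.5545, -0.1866, 0.0715]
tool_rot: [1.698, 2.643, 0.0]
contact_force: [-0.4, 0.5, -5.1]
opening: 0.0463
grip_force: 15.5
```

```bash
python3 tilt.py f; python3 -c "
import cv2;a=cv2.imread('pics/fwrist.png');from h import *
im=ctrl.get_image('scene');f=np.ascontiguousarray(im['frame'][:,:,::-1]);c=cv2.resize(f[180:300,160:320],(560,420));cv2.imwrite('pics/f2.png',np.hstack([cv2.resize(a,(400,300)),cv2.resize(c,(400,300))]))"
```

```text
t 8.7 pos [ 0.5545 -0.1866  0.0715] yang 24.5 shift cm [1.68 0.02 6.84] turn -0.1 tilt [ 0. -0. -1.]
q [-0.45  0.11  1.83 -0.    1.2  -0.88] F [-0.4  0.5 -5.1] open 0.04628363855658237 grip 15.477875276701525
top 45
-110 28 y [ 4. 17. 26.] z [44. 59. 69.] slope 47.0
wrist 1013
-110 354 y [34. 42. 47.] z [56. 62. 69.] slope -44.0
-90 320 y [ 8. 30. 71.] z [47. 69. 86.] slope 27.0
-70 199 y [ 8. 21. 32.] z [44. 58. 71.] slope 48.0
-50 79 y [ 9. 15. 27.] z [41. 48. 62.] slope 49.0
90 28 y [22. 51. 56.] z [32. 37. 48.] slope -4.0
```

View pics/f2.png

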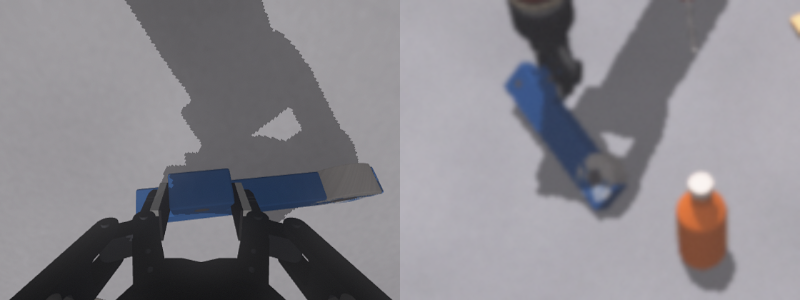

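The arm hangs at about 48° with the boss end drooping close to the bench: in the left half its top edge runs from (140,200) to (380,185). Next I'll lower it to the bench, then carry the lug over the foot along the arc.

>>> {"op": "send_rows", "data": {
  "rows": [
    [4.55,[0,0,0.6],0],
    [4.55,[0,0,0.6],0],
    [4.55,[0,0,0.5],0],
    [4.55,[0,0,0.4],0],
    [4.55,[0,0,0],0]
  ]
}}

```text
t: 9.48
tool_pos: [0.5547, -0.1864, 0.0502]
tool_rot: [1.698, 2.642, 0.001]
contact_force: [-1.2, -1.0, -0.8]
opening: 0.0454
grip_force: 0.0
```

```bash
python3 tilt.py g
```

```text
t 9.475 pos [ 0.5547 -0.1864  0.0502] yang 24.5 shift cm [ 1.67 -0.01  4.71] turn -0.1 tilt [ 0.001  0.    -1.   ]
q [-0.45  0.14  1.84  0.    1.16 -0.88] F [-1.2 -1.  -0.8] open 0.04541304231487305 grip 0.02346681954804808
top 68
-110 24 y [18. 60. 66.] z [23. 31. 46.] slope 12.0
90 30 y [14. 24. 51.] z [20. 30. 45.] slope 30.0
wrist 7790
-110 1292 y [34. 59. 72.] z [25. 27. 28.] slope 3.0
-90 1302 y [30. 63. 82.] z [25. 27. 29.] slope 3.0
-70 2014 y [ 30.  66. 101.] z [25. 27. 30.] slope 3.0
-50 1885 y [ 43.  76. 103.] z [25. 28. 30.] slope 3.0
-30 315 y [46. 61. 69.] z [26. 27. 28.] slope 4.0
-10 110 y [31. 51. 66.] z [25. 26. 28.] slope 3.0
10 75 y [30. 46. 64.] z [25. 26. 28.] slope 4.0
30 42 y [44. 53. 66.] z [25. 27. 28.] slope 2.0
50 27 y [44. 55. 67.] z [26. 27. 28.] slope 3.0
70 21 y [26. 28. 57.] z [24. 25. 27.] slope 3.0
90 707 y [26. 51. 67.] z [24. 26. 28.] slope 3.0
```

It slipped out and fell flat again, still lug towards +y. I'll go up, re-measure and repeat, tightening before lowering this time.

>>> {"op": "send_rows", "data": {
  "rows": [
    [8.5,[0,0,0],0],
    [8.5,[0,0,-3],0],
    [8.5,[0,0,-4],0],
    [8.5,[0,0,-3],0],
    [8.5,[0,0,0],0]
  ]
}}

```text
t: 10.2
tool_pos: [0.5566, -0.1875, 0.1543]
tool_rot: [1.694, 2.637, 0.002]
contact_force: [0.5, -0.2, -0.5]
opening: 0.0851
grip_force: 0.0
```

```bash
cat > loc.py <<'E'
from m import *
from plan import plan
im=ctrl.get_image('wrist'); w=cloud(im); z=w[...,2]; P=w[bluemask(im['frame'])&(z>.018)&(z<.036)]
r=rect(P); print(len(P),np.median(P[:,2]),r)
(cx,cy),(a,b),an=r
if a<b: an-=90
an=(an+90)%180-90
ex=np.array([np.cos(np.radians(an)),np.sin(np.radians(an))]); ey=np.array([-ex[1],ex[0]])
g=np.array([cx,cy])/1000-.0575*ex+.030*ey
print("angle",an,"lug grasp",g); plan([*g,.011],an)
E
python3 loc.py
```

```text
3043 0.025074423150303782 ((561.3444213867188, -152.3365020751953), (168.43270874023438, 75.29115295410156), 42.19856643676758)
angle 42.19856643676758 lug grasp [ 0.49859613 -0.16873473]
t 10.25 pos [ 0.5553 -0.1869  0.1518] yang 24.6 shift cm [ 4.04 -4.44 14.06] turn -17.6 tilt [ 0.003 -0.001 -1.   ]
q [-0.45  0.02  1.78  0.    1.34 -0.88] F [-0.2 -0.2  0.6] open 0.08529429812515028 grip 0.0
```

>>> {"op": "send_rows", "data": {
  "rows": [
    [8.5,[4,0,-3],0],
    [8.5,[4,0,-3],0],
    [8.5,[0,0,0],0]
  ]
}}

```text
t: 10.62
tool_pos: [0.5213, -0.1123, 0.2115]
tool_rot: [1.694, 2.643, 0.001]
contact_force: [-0.6, 0.4, -0.8]
opening: 0.0849
grip_force: 0.0
```

```bash
python3 loc.py; python3 - <<'E'
from m import *
im=ctrl.get_image("wrist"); save(im,"r.png")
t=ctrl.get_image("top"); w=cloud(t); z=w[...,2]; P=w[bluemask(t["frame"])&(z>.018)&(z<.036)]; print(len(P),rect(P))
E
```

```text
4782 0.02502769499838009 ((600.5714111328125, -148.76742553710938), (218.07249450683594, 78.31570434570312), 23.624588012695312)
angle 23.624588012695312 lug grasp [ 0.53586817 -0.14432438]
t 10.675 pos [ 0.5209 -0.1131  0.2099] yang 24.6 shift cm [-3.45  0.05 19.89] turn 1.0 tilt [ 0. -0. -1.]
q [-0.35 -0.15  1.85 -0.    1.45 -0.78] F [-0.3  0.3  0.6] open 0.08505598658397079 grip 0.0
166 ((607.8488159179688, -163.9637451171875), (218.26873779296875, 43.126529693603516), 23.65023422241211)
```

View pics/r.png

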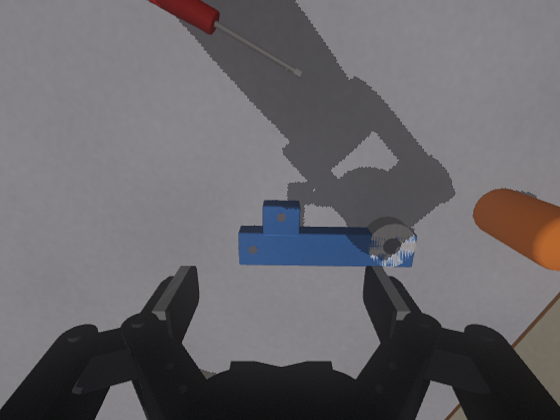

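It lies flat and intact, with the lug at (281,217), angle 23.6°, and clear of the driver tip at (300,72). I'll grip the lug again.

>>> {"op": "send_rows", "data": {
  "rows": [
    [8.5,[-1.7,0,5],1],
    [8.5,[-1.7,0.05,5],0],
    [8.5,[0,0,4],0],
    [5.4,[0,0,3],0],
    [5.4,[0,0,2],0],
    [5.4,[0,0,1],0],
    [5.4,[0,0,0.5],0],
    [3.5,[0,0,0],0],
    [3.5,[0,0,0],0],
    [3.5,[0,0,0],0]
  ],
  "newtons": 20
}}

```text
t: 12.02
tool_pos: [0.5357, -0.1446, 0.0057]
tool_rot: [1.721, 2.627, 0.0]
contact_force: [1.6, -1.4, -4.2]
opening: 0.0442
grip_force: 21.7
```

```bash
python3 -c "
from plan import *
plan([.536,-.1443,.003],23.6)"
```

```text
t 12.025 pos [ 0.5357 -0.1446  0.0057] yang 23.5 shift cm [0.02 0.04 0.27] turn -0.1 tilt [ 0.001 -0.    -1.   ]
q [-0.4   0.14  1.93  0.    1.07 -0.81] F [ 1.6 -1.4 -4.2] open 0.04422741004089463 grip 21.704953908920288
```

Lift to a pivot height of about 85 mm, then loosen in the air.

>>> {"op": "send_rows", "data": {
  "rows": [
    [3.5,[0,0,-2.2],0],
    [3.5,[0,0,-2.2],0],
    [3.5,[0,0,-2.2],0],
    [4.4,[0,0,0],0],
    [4.45,[0,0,0],0],
    [4.5,[0,0,0],0],
    [4.53,[0,0,0],0]
  ]
}}

```text
t: 12.9
tool_pos: [0.5345, -0.1442, 0.0702]
tool_rot: [-1.72, -2.626, 0.001]
contact_force: [-1.3, 0.8, -3.3]
opening: 0.0454
grip_force: 27.0
```

```bash
sed -i 's/24\.6/23.6/g; s/O=np.array(.*)/O=np.array([.6166,-.1854,0])/' tilt.py; python3 tilt.py h
```

```text
t 12.9 pos [ 0.5345 -0.1442  0.0702] yang 23.6 shift cm [-3.01  0.14  6.71] turn -0.0 tilt [-0.002  0.001 -1.   ]
q [-0.4   0.04  1.91 -0.    1.19 -0.81] F [-1.3  0.8 -3.3] open 0.04541571159799785 grip 27.01501704985276
top 48
-110 18 y [32. 41. 48.] z [62. 71. 77.] slope 36.0
90 22 y [23. 48. 56.] z [20. 41. 50.] slope 40.0
wrist 2019
-110 247 y [51. 57. 61.] z [56. 62. 69.] slope -29.0
-90 571 y [17. 38. 56.] z [47. 64. 79.] slope 37.0
-70 531 y [18. 36. 51.] z [45. 60. 72.] slope 39.0
-50 267 y [18. 29. 43.] z [42. 51. 64.] slope 40.0
70 106 y [23. 29. 50.] z [25. 30. 46.] slope 36.0
90 197 y [25. 41. 57.] z [24. 38. 46.] slope 37.0
```

>>> {"op": "send_rows", "data": {
  "rows": [
    [3.5,[0,0,0],0],
    [3.5,[0,0,-2],0],
    [3.5,[0,0,0],0],
    [4.4,[0,0,0],0],
    [4.47,[0,0,0],0],
    [4.5,[0,0,0],0],
    [4.53,[0,0,0],0],
    [4.0,[0,0,0],0],
    [3.5,[0,0,0],0]
  ]
}}

```text
t: 14.12
tool_pos: [0.5354, -0.1446, 0.0913]
tool_rot: [-1.721, -2.628, 0.0]
contact_force: [0.7, -0.6, -5.0]
opening: 0.0453
grip_force: 28.9
```

```bash
python3 tilt.py i
```

```text
t 14.125 pos [ 0.5354 -0.1446  0.0913] yang 23.5 shift cm [-2.93  0.07  8.83] turn -0.1 tilt [-0.  0. -1.]
q [-0.4   0.02  1.9   0.    1.23 -0.81] F [ 0.7 -0.6 -5. ] open 0.04528437547824404 grip 28.90317739918828
top 67
-110 21 y [29. 40. 48.] z [80. 88. 96.] slope 35.0
70 17 y [27. 32. 37.] z [42. 46. 52.] slope 37.0
90 23 y [27. 41. 50.] z [38. 50. 61.] slope 42.0
wrist 1410
-110 323 y [51. 58. 63.] z [76. 82. 89.] slope -47.0
-90 399 y [20. 39. 55.] z [66. 83. 97.] slope 41.0
-70 357 y [21. 36. 49.] z [63. 77. 90.] slope 43.0
-50 183 y [22. 31. 45.] z [59. 68. 83.] slope 45.0
70 30 y [28. 31. 42.] z [41. 45. 54.] slope 42.0
90 43 y [29. 50. 58.] z [40. 59. 63.] slope 38.0
```

>>> {"op": "send_rows", "data": {
  "rows": [
    [3.5,[0,0,1],0],
    [3.5,[0,0,0.8],0],
    [3.5,[-0.5,0,0.4],0],
    [3.5,[-0.5,0,0.4],0],
    [3.5,[-0.5,0,0.4],0],
    [3.5,[-0.5,0,0.3],0],
    [3.5,[0,0,0],0]
  ]
}}

```text
t: 15.1
tool_pos: [0.5438, -0.1633, 0.0591]
tool_rot: [-1.722, -2.628, -0.0]
contact_force: [-4.8, 2.2, 3.7]
opening: 0.0449
grip_force: 20.4
```

```bash
python3 tilt.py j
```

```text
t 15.1 pos [ 0.5438 -0.1633  0.0591] yang 23.5 shift cm [-0.88  0.05  5.61] turn -0.1 tilt [-0.  0. -1.]
q [-0.42  0.09  1.88  0.    1.17 -0.83] F [-4.8  2.2  3.7] open 0.04494998092706775 grip 20.440537924150703
top 27
wrist 836
-110 694 y [33. 45. 51.] z [36. 40. 49.] slope -35.0
-90 37 y [27. 51. 63.] z [37. 49. 72.] slope 38.0
90 93 y [45. 53. 61.] z [36. 41. 48.] slope -35.0
```

The arm is level with its foot on the bench at about 55°. I'll continue the arc.

>>> {"op": "send_rows", "data": {
  "rows": [
    [3.5,[-0.5,0,-0.25],0],
    [3.5,[-0.5,0,-0.2],0],
    [3.5,[-0.5,0,-0.1],0],
    [3.5,[-0.5,0,-0.05],0],
    [3.5,[-0.5,0,0],0],
    [3.5,[-0.5,0,0],0],
    [3.5,[-0.5,0,0.05],0],
    [3.5,[0,0,0],0]
  ]
}}

```text
t: 16.2
tool_pos: [0.5575, -0.1954, 0.0638]
tool_rot: [1.722, 2.628, 0.0]
contact_force: [-0.0, 0.5, -5.8]
opening: 0.0448
grip_force: 21.3
```

```bash
python3 tilt.py k
```

```text
t 16.2 pos [ 0.5575 -0.1954  0.0638] yang 23.5 shift cm [2.61 0.06 6.08] turn -0.1 tilt [ 0. -0. -1.]
q [-0.46  0.13  1.82 -0.    1.19 -0.87] F [-0.   0.5 -5.8] open 0.04479641880829412 grip 21.259974872918974
top 34
90 16 y [-16.  11.  25.] z [27. 45. 56.] slope 26.0
wrist 1010
-110 714 y [-2. 10. 16.] z [41. 46. 55.] slope -35.0
-90 172 y [-9. 28. 35.] z [42. 75. 79.] slope 35.0
-70 16 y [-11.  -8.  -1.] z [42. 47. 58.] slope 56.0
90 107 y [ 6. 16. 25.] z [39. 46. 53.] slope -36.0
```

>>> {"op": "send_rows", "data": {
  "rows": [
    [3.5,[-0.3,0,0.5],0],
    [3.5,[-0.4,0,0.3],0],
    [3.5,[-0.5,0,0.1],0],
    [3.5,[-0.5,0,0],0],
    [3.5,[-0.5,0,0],0],
    [3.5,[0,0,0],0]
  ]
}}

```text
t: 17.05
tool_pos: [0.5683, -0.2174, 0.0596]
tool_rot: [1.718, 2.624, -0.002]
contact_force: [-7.2, -0.3, 12.5]
opening: 0.0448
grip_force: 21.5
```

```bash
python3 tilt.py l
```

```text
t 17.05 pos [ 0.5683 -0.2174  0.0596] yang 23.6 shift cm [ 5.09 -0.06  5.64] turn -0.0 tilt [ 0.004 -0.004 -1.   ]
q [-0.49  0.17  1.78 -0.    1.18 -0.9 ] F [-7.2 -0.3 12.5] open 0.04482138818935588 grip 21.470077330595814
top 37
-90 16 y [-1.  4.  9.] z [39. 49. 82.] slope 73.0
wrist 1366
-110 1103 y [-18.  -6.   3.] z [40. 45. 50.] slope -21.0
-90 260 y [-0.  4. 11.] z [40. 77. 80.] slope 70.0
```

Now at 69°. I'll keep dragging with light pressure.

>>> {"op": "send_rows", "data": {
  "rows": [
    [3.5,[-0.5,0,0],0],
    [3.5,[-0.5,0,0],0],
    [3.5,[-0.5,0,0],0],
    [3.5,[-0.4,0,0],0],
    [3.5,[0,0,0],0]
  ]
}}

```text
t: 17.77
tool_pos: [0.5762, -0.2337, 0.0575]
tool_rot: [1.719, 2.623, 0.002]
contact_force: [0.1, 1.1, 7.3]
opening: 0.0448
grip_force: 20.1
```

```bash
python3 tilt.py n
```

```text
t 17.775 pos [ 0.5762 -0.2337  0.0575] yang 23.5 shift cm [ 6.89 -0.14  5.42] turn -0.1 tilt [ 0.005 -0.002 -1.   ]
q [-0.51  0.21  1.75  0.    1.18 -0.92] F [0.1 1.1 7.3] open 0.04476389612116544 grip 20.142900682403706
top 204
-90 19 y [-21. -11.  -3.] z [42. 79. 85.] slope 67.0
-10 45 y [-22. -12.  -2.] z [39. 46. 54.] slope 0.0
10 52 y [-22. -12.   0.] z [41. 47. 53.] slope -7.0
30 46 y [-22. -12.   0.] z [39. 46. 53.] slope -12.0
wrist 3548
-110 1217 y [-29. -17.  -6.] z [42. 45. 47.] slope -9.0
-90 680 y [-17.  -9.  -1.] z [42. 78. 81.] slope 36.0
-70 711 y [-15.  -5.  -0.] z [78. 79. 81.] slope -8.0
-50 696 y [-14.  -5.   1.] z [78. 79. 81.] slope -6.0
-30 148 y [-25. -20.  -5.] z [43. 46. 47.] slope -8.0
-10 18 y [-25. -18.  -1.] z [42. 46. 47.] slope -10.0
10 78 y [-13.  -1.  -0.] z [42. 43. 46.] slope -12.0
```

>>> {"op": "send_rows", "data": {
  "rows": [
    [3.5,[-0.5,0,0],0],
    [3.5,[-0.4,0,0],0],
    [3.5,[0,0,0],0],
    [4.55,[0,0,0],0],
    [4.7,[0,0,0],0],
    [5,[0,0,0],0],
    [5.5,[0,0,0],0],
    [6.5,[0,0,0],0]
  ]
}}

```text
t: 18.88
tool_pos: [0.5766, -0.2407, 0.0542]
tool_rot: [-1.721, -2.627, 0.001]
contact_force: [0.5, 0.5, 0.4]
opening: 0.0648
grip_force: 0.0
```

```bash
python3 tilt.py o
```

```text
t 18.875 pos [ 0.5766 -0.2407  0.0542] yang 23.5 shift cm [7.52 0.13 5.12] turn -0.1 tilt [-0.002  0.    -1.   ]
q [-0.51  0.22  1.74 -0.    1.18 -0.93] F [0.5 0.5 0.4] open 0.06479352524197289 grip 0.0
top 227
-90 17 y [-29. -18. -11.] z [41. 79. 85.] slope 66.0
-30 19 y [-24. -15.  -8.] z [40. 45. 50.] slope 18.0
-10 57 y [-30. -19.  -7.] z [38. 45. 50.] slope 5.0
10 54 y [-29. -18.  -7.] z [40. 45. 53.] slope 5.0
30 53 y [-28. -17.  -6.] z [40. 45. 50.] slope -1.0
wrist 2395
-110 968 y [-34. -20. -12.] z [43. 44. 45.] slope -1.0
-90 428 y [-24. -16. -11.] z [42. 44. 80.] slope 3.0
-70 140 y [-20. -13. -11.] z [78. 79. 80.] slope 2.0
-50 284 y [-21. -15. -11.] z [43. 79. 80.] slope 5.0
-30 331 y [-32. -22. -11.] z [43. 44. 45.] slope 0.0
-10 126 y [-32. -20.  -8.] z [43. 44. 45.] slope -1.0
10 116 y [-24.  -9.  -7.] z [42. 44. 45.] slope -4.0
```

It stands by itself, upright with its top at 45 mm and lug at 80 mm, and released. I'll go straight up, let it stand, and view from above.

>>> {"op": "send_rows", "data": {
  "rows": [
    [8.5,[0,0,0],0],
    [8.5,[0,0,0],0],
    [8.5,[0,0,-3],0],
    [8.5,[0,0,-5],0],
    [8.5,[0,0,-5],0],
    [8.5,[4,0,0],0],
    [8.5,[3,0,0],0],
    [8.5,[0,0,0],0]
  ]
}}

```text
t: 19.98
tool_pos: [0.5489, -0.1753, 0.185]
tool_rot: [1.719, 2.63, 0.0]
contact_force: [0.1, -0.0, -0.1]
opening: 0.0849
grip_force: 0.0
```

```bash
cat > loc2.py <<'E'
from m import *
from plan import plan
im=ctrl.get_image('wrist'); w=cloud(im); z=w[...,2]; save(im,"s.png")
f=im['frame']; B=bluemask(f)
P=w[B&(z>.041)&(z<.049)]; L=w[B&(z>.074)&(z<.085)]
r=rect(P); print(len(P),np.median(P[:,2]),r); print("lug",len(L),rect(L),np.median(L[:,2]))
c0=P.mean(0); 
S=w[(z>.041)&(z<.066)&(np.hypot(w[...,0]-c0[0],w[...,1]-c0[1])<.2)&(w[...,1]<.03)]; print("all top band",len(S),rect(S),cv2.boxPoints(rect(S)).tolist())
E
python3 loc2.py
```

```text
1215 0.04401219108095883 ((624.4166259765625, -203.80523681640625), (218.112548828125, 24.347681045532227), 25.63191795349121)
lug 1020 ((572.454345703125, -228.62527465820312), (44.05703353881836, 24.69060707092285), 25.53925132751465) 0.07900705062418718
all top band 4264 ((624.5255737304688, -204.0788116455078), (219.47512817382812, 27.150876998901367), 25.575244903564453) [[519.6796875, -239.206787109375], [531.400634765625, -263.6973876953125], [729.3714599609375, -168.95083618164062], [717.6505126953125, -144.46023559570312]]
```

View pics/s.png

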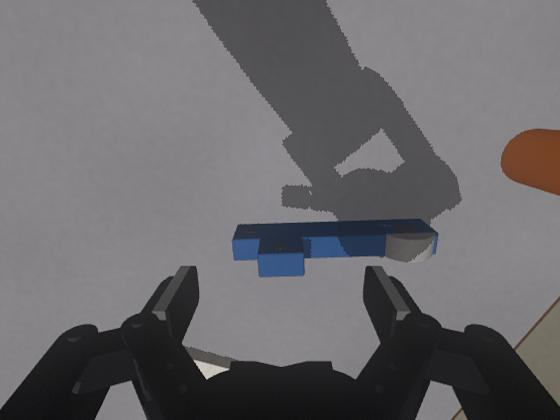

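It is standing: top edge from (235,240) to (435,235), lug at (281,262), boss at (408,247). Now the balance-point grasp.

```bash
python3 -c "
from plan import *
plan([.6534,-.1902,.016],115.6)"
```

```text
t 20.025 pos [ 0.5493 -0.1762  0.185 ] yang 23.6 shift cm [-5.44  8.98 16.9 ] turn 88.0 tilt [ 0. -0. -1.]
q [-0.44 -0.03  1.77 -0.    1.4  -0.85] F [-0.3 -0.3  0.1] open 0.08471704050576474 grip 0.0
```

>>> {"op": "send_rows", "data": {
  "rows": [
    [8.5,[-2.7,4.5,0],0],
    [8.5,[-2.7,4.5,0],0],
    [8.5,[0,0,0],10],
    [8.5,[0,0,0],10],
    [8.5,[0,0,0],10],
    [8.5,[0,0,0],10],
    [8.5,[0,0,0],10],
    [8.5,[0,0,0],10],
    [8.5,[0,0,0],10],
    [8.5,[0,0,0],10]
  ]
}}

```text
t: 21.28
tool_pos: [0.6538, -0.1914, 0.1844]
tool_rot: [3.011, 0.896, -0.0]
contact_force: [-0.4, -0.7, 0.9]
opening: 0.085
grip_force: 0.0
```

>>> {"op": "send_rows", "data": {
  "rows": [
    [8.5,[0,0,0],8],
    [8.5,[0,0,3],0],
    [8.5,[0,0,3],0],
    [8.5,[0,0,0],0]
  ]
}}

```text
t: 21.78
tool_pos: [0.6516, -0.1903, 0.1209]
tool_rot: [-3.061, -0.692, 0.009]
contact_force: [0.1, -0.2, 0.2]
opening: 0.0846
grip_force: 0.0
```

```bash
python3 loc2.py; python3 -c "
from plan import *
plan([.6534,-.1902,.016],115.6)"
```

```text
2097 0.044092291162344754 ((630.7979736328125, -201.45680236816406), (81.83285522460938, 24.720102310180664), 25.35748291015625)
lug 1350 ((573.6082153320312, -229.1291046142578), (43.7215461730957, 24.888717651367188), 26.137426376342773) 0.07910217928065422
all top band 6327 ((657.4833984375, -188.40936279296875), (147.130859375, 26.047813415527344), 25.697935104370117) [[585.546630859375, -208.57354736328125], [596.8416748046875, -232.0450439453125], [729.420166015625, -168.24517822265625], [718.1251220703125, -144.773681640625]]
t 21.825 pos [ 0.6529 -0.1907  0.1233] yang -64.5 shift cm [ 0.09 -0.   10.73] turn -0.1 tilt [-0.003  0.001 -1.   ]
q [-0.39  0.26  1.56 -0.    1.32  0.73] F [-1.   0.6  1.3] open 0.08510103879324794 grip 0.0
```

>>> {"op": "send_rows", "data": {
  "rows": [
    [8.5,[0.1,0,4],0],
    [8.5,[0,0,3],0],
    [6,[0,0,2],0],
    [5,[0,0,1],0],
    [4,[0,0,0.7],0],
    [3.2,[0,0,0],0],
    [2,[0,0,0],0],
    [2,[0,0,0],0],
    [2,[0,0,0],0],
    [2,[0,0,0],0]
  ],
  "newtons": 80
}}

```text
t: 23.08
tool_pos: [0.6551, -0.1902, 0.0189]
tool_rot: [3.063, 0.694, 0.002]
contact_force: [-0.8, -0.5, 3.0]
opening: 0.0245
grip_force: 80.8
```

>>> {"op": "send_rows", "data": {
  "rows": [
    [1.5,[0,0,0],0],
    [1.5,[0,0,-2],0],
    [1.5,[0,0,-3],0],
    [1.5,[0,0,-4],0],
    [1.5,[0,0,-4],0],
    [1.5,[0,0,0],0]
  ]
}}

```text
t: 23.82
tool_pos: [0.6563, -0.1903, 0.1519]
tool_rot: [3.06, 0.694, 0.009]
contact_force: [0.4, -0.3, -4.8]
opening: 0.0246
grip_force: 79.9
```

```bash
python3 -c "
from plan import *
c,s=np.cos(np.radians(18.8)),np.sin(np.radians(18.8))
plan([.5483+.032*c,.2300+.032*s,.150],108.8)
im=ctrl.get_image('wrist');save(im,'v.png')"
```

```text
t 23.825 pos [ 0.6563 -0.1903  0.1519] yang -64.4 shift cm [ 1.157e+01 -4.220e+01  3.000e-02] turn 6.8 tilt [ 0.007 -0.002 -1.   ]
q [-0.39  0.24  1.54  0.    1.35  0.73] F [ 0.4 -0.3 -4.8] open 0.024645669080942175 grip 79.93956327438354
```

View pics/v.png

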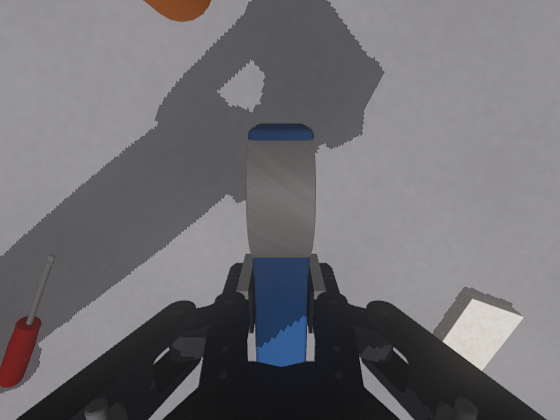

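The arm is held squarely, boss ahead at (281,190). I'll raise it above glue height and carry it over.

>>> {"op": "send_rows", "data": {
  "rows": [
    [1.5,[0,0,-2],0],
    [1.5,[0,0,-3],0],
    [1.5,[0,0,-2],0],
    [1.5,[0.5,-2.0,0],0],
    [1.5,[0.8,-3.0,0],1],
    [1.5,[1.0,-3.7,0],1],
    [1.5,[1.0,-3.7,0],1],
    [1.5,[1.0,-3.7,0],1],
    [1.5,[1.0,-3.7,0],1],
    [1.5,[1.0,-3.7,0],1]
  ]
}}

```text
t: 25.12
tool_pos: [0.618, 0.0531, 0.2159]
tool_rot: [-3.095, -0.533, 0.005]
contact_force: [0.6, 0.5, -5.6]
opening: 0.0244
grip_force: 79.7
```

>>> {"op": "send_rows", "data": {
  "rows": [
    [1.5,[1.0,-3.7,0],0.8],
    [1.5,[1.0,-3.7,0],0],
    [1.5,[1.0,-3.7,0],0],
    [1.5,[0.7,-2.5,0],0],
    [1.5,[0.5,-2,0],0],
    [1.5,[0,0,0],0],
    [1.5,[0,0,0],0]
  ]
}}

```text
t: 26.0
tool_pos: [0.6086, 0.2117, 0.2172]
tool_rot: [3.099, 0.511, -0.002]
contact_force: [0.7, -0.3, -6.0]
opening: 0.0249
grip_force: 79.7
```

```bash
python3 -c "
from plan import *
c,s=np.cos(np.radians(18.8)),np.sin(np.radians(18.8))
plan([.5483+.032*c,.2300+.032*s,.109],108.8)"
```

```text
t 26.0 pos [0.6086 0.2117 0.2172] yang -71.3 shift cm [-1.91 -3.68 10.82] turn -0.1 tilt [-0.001 -0.001 -1.   ]
q [ 0.22  0.11  1.58 -0.    1.46  1.46] F [ 0.7 -0.3 -6. ] open 0.024915005635772692 grip 79.70476627349854
```

>>> {"op": "send_rows", "data": {
  "rows": [
    [1.5,[-1,-2,0],0],
    [1.5,[-0.9,-1.7,0],0],
    [1.5,[0,0,2],0],
    [1.5,[0,0,3],0],
    [1.5,[0,0,3],0],
    [1.5,[0,0,1.8],0],
    [1.5,[0,0,0.8],0],
    [1.5,[0,0,0],0],
    [1.5,[0,0,0],0]
  ]
}}

```text
t: 27.12
tool_pos: [0.5801, 0.2413, 0.1134]
tool_rot: [-3.099, -0.512, -0.004]
contact_force: [-0.3, -0.7, -5.8]
opening: 0.0247
grip_force: 79.9
```

```bash
python3 - <<'E'
from m import *
from plan import plan
c,s=np.cos(np.radians(18.8)),np.sin(np.radians(18.8)); ex=np.array([c,s,0]);ey=np.array([-s,c,0]); O=np.array([.5483,.2300,0])
plan(O+.032*ex+[0,0,.109],108.8)
for n in("wrist","top","scene"):
    im=ctrl.get_image(n); w=cloud(im); B=bluemask(im["frame"]); P=w[B]-O; L=np.c_[P@ex,P@ey,P[:,2]]*1000
    L=L[(abs(L[:,0])<140)&(abs(L[:,1])<60)&(L[:,2]>60)&(L[:,2]<190)]
    T=L[(L[:,2]>124)&(L[:,2]<145)]; G=L[L[:,2]>160]
    print(n,len(L),"top",T.min(0).round() if len(T) else"",T.max(0).round() if len(T) else "")
    if len(T)>50: print(rect(T/1000),"z slope",np.polyfit(T[:,0],T[:,2],1),"lug",G.mean(0) if len(G) else "")
    if n=="scene": print("min z",np.percentile(L[:,2],[1,99]))
    save(im,"z"+n+".png")
a=cv2.imread("pics/zwrist.png");b=cv2.imread("pics/zscene.png")[130:280,270:470]
cv2.imwrite("pics/zz.png",np.hstack([cv2.resize(a,(400,300)),cv2.resize(b,(400,300))]))
E
```

```text
t 27.125 pos [0.5801 0.2413 0.1134] yang -71.3 shift cm [-0.17  0.05  0.44] turn -0.1 tilt [ 0.003  0.001 -1.   ]
q [ 0.28  0.16  1.71 -0.    1.28  1.52] F [-0.3 -0.7 -5.8] open 0.02468928155346954 grip 79.85832810401917
wrist 0 top  
top 16 top [-107.   -8.  134.] [  8.  12. 144.]
scene 0 top  Traceback (most recent call last):
  File "<stdin>", line 11, in <module>
    return _quantile_unchecked(
        a, q, axis, out, overwrite_input, method, keepdims, weights)
    return _ureduce(a,
                    func=_quantile_ureduce_func,
    ...<5 lines>...
                    overwrite_input=overwrite_input,
                    method=method)
    r = func(a, **kwargs)
    result = _quantile(arr,
                       quantiles=q,
    ...<2 lines>...
                       out=out,
                       weights=wgt)
    slices_having_nans = np.isnan(arr[-1, ...])
                                  ~~~^^^^^^^^^
IndexError: index -1 is out of bounds for axis 0 with size 0
```

```bash
python3 - <<'E'
from m import *
c,s=np.cos(np.radians(18.8)),np.sin(np.radians(18.8)); ex=np.array([c,s,0]);ey=np.array([-s,c,0]); O=np.array([.5483,.2300,0])
for n in("wrist","scene"):
    im=ctrl.get_image(n); w=cloud(im); P=w-O; L=np.stack([P@ex,P@ey,P[...,2]],-1).reshape(-1,3)*1000
    for lo,hi in((60,78),(86,96),(96,108)):
        S=L[(L[:,0]>lo)&(L[:,0]<hi)&(abs(L[:,1])<40)&(L[:,2]>75)&(L[:,2]<175)]
        if len(S)>10: print(n,lo,len(S),np.percentile(S,[2,50,98],axis=0).round().tolist())
    T=L[(abs(L[:,0]-90)<28)&(abs(L[:,1])<30)&(L[:,2]>75)&(L[:,2]<175)]
    if len(T)>50: print("dir",np.degrees(np.arctan(np.polyfit(T[:,0],T[:,1],1)[0])), "xmax",np.percentile(L[(abs(L[:,1])<20)&(L[:,2]>85)&(L[:,2]<160)&(L[:,0]<140)][:,0],[99]))
    save(im,"y"+n+".png")
a=cv2.imread("pics/ywrist.png");b=cv2.imread("pics/yscene.png")[130:280,270:470]
cv2.imwrite("pics/zz.png",np.hstack([cv2.resize(a,(400,300)),cv2.resize(b,(400,300))]))
E
```

```text
wrist 60 2190 [[60.0, -11.0, 146.0], [71.0, 1.0, 152.0], [78.0, 13.0, 154.0]]
wrist 86 2019 [[86.0, -11.0, 148.0], [91.0, 1.0, 151.0], [96.0, 13.0, 153.0]]
wrist 96 2408 [[96.0, -11.0, 138.0], [102.0, 1.0, 144.0], [108.0, 13.0, 149.0]]
dir -0.0190411637923966 xmax [110.01450025]
scene 60 74 [[60.0, -16.0, 99.0], [69.0, -13.0, 144.0], [78.0, 11.0, 157.0]]
scene 86 51 [[86.0, -16.0, 102.0], [91.0, -12.0, 147.0], [95.0, 12.0, 154.0]]
scene 96 80 [[96.0, -15.0, 101.0], [103.0, -7.0, 137.0], [108.0, 11.0, 150.0]]
dir 8.188888566805995 xmax [109.90254976]
```

View pics/zz.png

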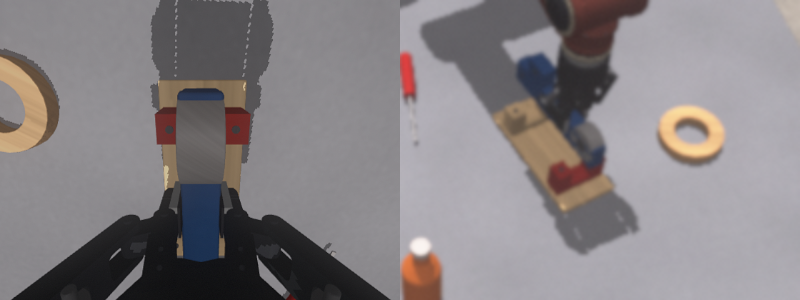

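The boss sits centred over the red yoke at (200,135). The end is at x = 110, 1 mm off across, in line, with the foot about 34 mm above the yokes. I'll let it settle and hand in.

>>> {"op": "send_rows", "data": {
  "rows": [
    [1.5,[0,0,0],0],
    [1.5,[0,0,0],0],
    [1.5,[0,0,0],0],
    [1.5,[0,0,0],0]
  ]
}}

```text
t: 27.88
tool_pos: [0.579, 0.241, 0.1118]
tool_rot: [3.1, 0.512, -0.0]
contact_force: [0.2, 0.1, -5.4]
opening: 0.0245
grip_force: 79.9
```

```bash
python3 -c "
from station import ctrl
print(ctrl.finish_job())"
```

```text
the job is handed in; nothing more can be done
None
```

I handed the job in at about 28 s: the hold-down arm stood by itself, and is now held at its balance point about 34 mm above the cradle, centred and in line, steel end over the red yoke; it slipped out of the grip once early on and fell flat, and no verdict came back.

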